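# Line up the sawn horses and hold the dust shutter half open

## Task

Clean the three sawn wooden horses at the dust inlet: push them into a straight row, each standing with its flank flush against the inlet's front, then slide the sprung shutter on top of the inlet by its handle to half open and hold it there against its spring, the horses staying in their row. Finish while still holding the shutter half open with the gripper; leave the glue bottle, the measuring tape and the offcut where they are.

Things in the scene. Friction and masses are not known exactly. Their poses are not given: they have to be found in the camera images.
- inlet: Fixed grey dust-inlet box: 400 mm wide (its y), 130 deep (its x, into the box, away from the robot), 50 high. Origin: foot of the middle of its flat front face (plane x = 0); a horse flush by its flank has its origin at x = -20 mm. Rails on top 58 mm high. The suction mouth in the top spans y = -80 to 0. Spring tube on top, y = 115 to 190, 66 mm high; hose at the back.
- half_mark (a point): Tip of a small brass stud on the rear rail of the inlet, 103.5 mm behind its front, 62 mm high, at inlet y = 0: the handle's centre is level with it at half travel.
- shutter (a joint): Travel of the shutter in m along the inlet's +y: 0 = mouth shut (its rest), 0.080 = mouth fully open (end stop), 0.040 = half open. A spring always pushes it shut: 3 N at 0, rising 100 N/m to 7 N at half travel and 11 N at full travel; let go, it slides shut.
- shutter_handle (a point): Top centre of the shutter's handle: upright dark wooden fin, 12 mm thick (along the slide, inlet y), 30 wide (inlet x), 38 tall, on a flat aluminium plate whose top is 54 mm above the work surface; handle top 92 mm. It lies 62.5 mm behind the inlet's front, at inlet y = -40 mm shut, 0 half open, +40 fully open. Axes as the inlet's.
- horse0: Loose sawn pine horse standing on its feet, one of three alike: 40 mm thick (its x), 84 mm long (its y, head towards +y), back 52 mm and head 71 mm high, about 110 g; four-square flat flanks, two 30 mm wide legs (fore and hind) with a 12 mm gap between. Origin: centre of the underside, z up.
- horse1: Loose sawn pine horse standing on its feet, one of three alike: 40 mm thick (its x), 84 mm long (its y, head towards +y), back 52 mm and head 71 mm high, about 110 g; four-square flat flanks, two 30 mm wide legs (fore and hind) with a 12 mm gap between. Origin: centre of the underside, z up.
- horse2: Loose sawn pine horse standing on its feet, one of three alike: 40 mm thick (its x), 84 mm long (its y, head towards +y), back 52 mm and head 71 mm high, about 110 g; four-square flat flanks, two 30 mm wide legs (fore and hind) with a 12 mm gap between. Origin: centre of the underside, z up.
- glue: Bystander: yellow glue bottle, 56 mm across, 150 mm tall; origin under its centre.
- tape: Bystander: black measuring-tape case, 65 x 35 x 62 mm high; origin under its centre.
- offcut: Bystander: pine offcut block lying flat, 60 x 110 x 38 mm high; origin under its centre.
Things that resemble listed ones, but are neither listed nor needed, are in the scene too. Leave any green look-alike of the horse2 alone. What is shaped like the horse1 but turquoise is not meant.

How it is judged:
On the way, in this order (a step that is already met when the one before it is completed fails the run):
1. all three horses stand flush against the inlet's front in a straight row (x of horse0 in the frame of inlet between -0.026 and -0.015 m and y of horse0 in the frame of inlet between -0.19 and 0.19 m and angle between the x axis of each of horse0, horse1, horse2 and the x axis of inlet, either way round below 0.08 rad and angle between each of horse0, horse1, horse2's own z axis and vertical below 0.1 rad and height (world z) of each of horse0, horse1, horse2 below 0.008 m and linear speed of each of horse0, horse1, horse2 below 0.02 m/s and x of horse1 in the frame of inlet between -0.026 and -0.015 m and y of horse1 in the frame of inlet between -0.19 and 0.19 m and x of horse2 in the frame of inlet between -0.026 and -0.015 m and y of horse2 in the frame of inlet between -0.19 and 0.19 m), for 0.2 s.
2. the fingers hold the shutter half open for a second, the horses in their row (all of step 1 and value of joint shutter between 0.033 and 0.047 m and contact force between the fingers and shutter above 2 N), for 1 s.
At the end, for the whole second after the job is handed in: Shutter still, open 40 mm within 7 mm, held by the fingers alone (over 2 N). Each horse at rest, untouched by the fingers, upright on the table within 0.1 rad before the inlet's front, its flank within 6 mm of it and turned at most 0.08 rad (all of step 2 and contact force between each of horse0, horse1, horse2, glue, tape, offcut and shutter below 0.3 N and contact force between the fingers and horse0 below 0.3 N and contact force between the fingers and horse1 below 0.3 N and contact force between the fingers and horse2 below 0.3 N and velocity of joint shutter between -0.01 and 0.01 m/s); the arm keeps its last pose, push and grip.
It fails at once if the glue bottle is moved more than 30 mm (distance of glue from where it was at the start of the episode above 0.03 m).
It fails at once if the measuring tape is moved more than 30 mm (distance of tape from where it was at the start of the episode above 0.03 m).
It fails at once if the offcut is moved more than 30 mm (distance of offcut from where it was at the start of the episode above 0.03 m).
It also fails if it takes over 64 s, if anything falls off the work surface, if the arm or the gripper's body presses on something with over 40 N, if the wrist force passes 120 N, or if a joint passes its speed limit or range.

## Robot

A 7-joint arm with a two-finger parallel gripper is mounted at the origin on the work surface. World frame = base frame: x ahead of the robot, y to its left, z up, the work surface at z = 0. Lengths are in m, angles in rad, forces in N, time in s.
With the tool pointing down it reaches from about 0.425 to 0.925 m from the base axis. Payload 6.8 kg.
Tool frame: the origin (TCP) lies between the finger pads; the fingertips stand r.tcp_to_tips ahead of it and the grasp point (between the pads) lies 3 mm ahead of it (r.tcp_to_tips is the distance from the TCP to the fingertips, in m); z points along the fingers, y is the line along which they close (so a half turn about z gives the same grasp; the last joint's range is limited). The gripper opens to 85 mm and grips with 20 to 120 N. Pads are 22 mm wide; open, the fingers measure 114 mm over their backs; the gripper's body (76 mm by 85 mm) begins 54 mm behind the grasp point. The pads swing forward as they close: fully open they stand 13 mm farther back than shut.
Start: joints at [1.086, 0.477, 0.022, 1.555, -0.011, 1.109, -0.083], TCP at [0.248, -0.628, 0.253] pointing down, gripper open.
Joint ranges: [-2.96, 2.96], [-0.34, 2.1], [-1.41, 1.46], [0.24, 2.44], [-1.37, 4.51], [0.17, 1.92], [-2.96, 2.96]. Speed limits (rad/s): [2.39, 2.39, 3.14, 3.14, 3.14, 3.14, 3.14].

## Interface

Orientations are given as a rotation vector (axis times angle).
In Python, from bench import r gives the robot as it stands. The module is installed in compiled form; this text tells all that it offers.
- The arm moves only by the tool step_arm, never from a script. Its argument "moves" is a list of rows, each an object of numbers: "rx", "ry", "rz": the turn, a rotation vector about the tool's x, y, z in degrees; "dx", "dy", "dz": the shift along the tool's x, y, z in mm; "gripper": the opening, from -1 (shut) to 1 (fully open). In form: [{"rx": .., "ry": .., "rz": .., "dx": .., "dy": .., "dz": .., "gripper": ..}, ...]. A call has 1 to 20 rows; each row shifts and turns the commanded pose from where the row before left it, along the tool's axes as they then stand; what a row does not reach is not made up. A row lasts 1/8 s, in which the tool goes at most 62.5 mm and 10.7 degrees, less where a joint would pass 70% of its speed; a pose out of reach is approached as far as the arm can. A call is refused whole if a number of a shift passes 62.5 or a number of a turn 10.7, either way. A call with a gripper value outside its range is refused whole. The fingers move at their own pace and stop on an object; "grip_force" is the grip in N (left out, the last holds). Time passes only in rows, so rows that do not move let the fingers close. It gives the time, the measured TCP pose, the force, the opening and the grip force at its end, in the units of the state.
- r.get_obs(): the state, without advancing time (a new reading comes with each control period).
- r.grab_frame(name): name is "scene" or "side" or "wrist"; returns the picture (384x512x3 uint8, blue, green, red); there is no depth.
- r.camera_info(name): a dict with "mtx" (3x3 intrinsics, pixels), "rvec" (rotation vector, rad) and "tvec" (3), from world to camera coordinates, as OpenCV has them. Camera axes: x right, y down, z forward; pixel columns grow to the right and rows downward; lengths in m; the calibration is good to about 2 mm. A picture is of the moment at which its call begins: read the wrist's pose just before it. camera_info takes no time and is no camera call; for the wrist camera it gives the pose at the moment of the call.
- r.hand_in(): hands the job in; it is judged then, once.
The state is a dict: "clock": time; "joints": joint angles; "qvel": joint speeds; "tau": joint torques, N m; "tcp_pos": TCP position; "orientation": TCP orientation; "contact_force": force on the tool from outside, world axes, zero at the start; "moment": the same for the moment, N m; "grip_width": finger opening in m; "gripper_force": force on a finger pad.
Only numpy, scipy, OpenCV 4.12 (cv2) and the standard library are available. Lean on these libraries where they do the work, as an engineer would, in place of code of your own. Each camera call takes 0.05 s, during which the arm holds its last target. There are 200 camera calls.

## Working session

There is one attempt and no reset: what is moved stays moved. The work goes in short steps, Python scripts to look and compute and a tool call to move; the robot and the scene stay as the last step left them, time stands still between calls to the robot, and variables do not carry over. Pictures are saved under pics/ and viewed, at most 10 in all, crops included, and the job is handed in when it is done.

Besides the shell and the picture viewer there is one more tool, called after ">>>" as name([rows], argument=value, ...), one row to a line, values as JSON. step_arm: Moves the arm, as the interface text tells. Its arguments: {"type":"object","properties":{"moves":{"type":"array","items":{"type":"object","properties":{"rx":{"type":"number"},"ry":{"type":"number"},"rz":{"type":"number"},"dx":{"type":"number"},"dy":{"type":"number"},"dz":{"type":"number"},"gripper":{"type":"number"}}}},"grip_force":{"type":"number"}},"required":["moves"]}

```bash
mkdir -p pics; cat > h.py <<'E'
import numpy as np, cv2
from bench import r
def snap(n,f):
    im=r.grab_frame(n); cv2.imwrite(f,im); return im
def cam(n):
    c=r.camera_info(n); R,_=cv2.Rodrigues(np.array(c["rvec"],float)); return np.array(c["mtx"],float),R,np.array(c["tvec"],float).ravel()
def px2w(n,uv,z,c=None):
    K,R,t=c or cam(n); o=-R.T@t; out=[]
    for (u,v) in np.atleast_2d(uv):
        d=R.T@np.linalg.inv(K)@np.array([u,v,1.]); out.append(o+d*(z-o[2])/d[2])
    return np.array(out)
def w2px(n,P,c=None):
    K,R,t=c or cam(n); p=(np.atleast_2d(P)@R.T+t)@K.T; return p[:,:2]/p[:,2:]
E
python3 - <<'E'
from h import *
print(r.tcp_to_tips, r.get_obs())
a=snap("scene","pics/a.png"); b=snap("side","pics/b.png")
for n in("scene","side"):
    K,R,t=cam(n); print(n,-R.T@t,R[2],K[0,0])
cv2.imwrite("pics/a2.png",cv2.resize(a,(800,600),interpolation=cv2.INTER_CUBIC))
cv2.imwrite("pics/b2.png",cv2.resize(b,(800,600),interpolation=cv2.INTER_CUBIC))
E
```

```text
0.022 {'clock': 0.0, 'joints': array([ 1.08591415,  0.4777967 ,  0.02234744,  1.55645652, -0.01148176,
        1.1093104 , -0.08309612]), 'qvel': array([-0.00084105, -0.00196479, -0.00067861,  0.00117323,  0.00185717,
       -0.0001921 , -0.00209712]), 'tau': array([ 8.82837267e-04, -5.96444857e+01,  1.60811618e+00, -2.81190079e+01,
        1.25311731e-02,  9.30764334e-03, -3.01572220e-05]), 'tcp_pos': array([ 0.24812707, -0.62714054,  0.25232599]), 'orientation': array([-3.08425728e+00, -5.88062320e-01,  7.81847623e-04]), 'contact_force': array([ 0.31515796, -0.5282228 , -0.4068381 ]), 'moment': array([-0.02395023,  0.01220139, -0.0001649 ]), 'gripper_force': 0.0, 'grip_width': 0.08508463194000065}
scene [1.32389525 0.59080633 1.01020629] [-0.5817431  -0.44067041 -0.68365529] 412.48380658814716
side [-0.18055169  0.73470596  1.09700072] [ 0.49572114 -0.51229002 -0.70129843] 434.839229422953
```

View pics/a2.png

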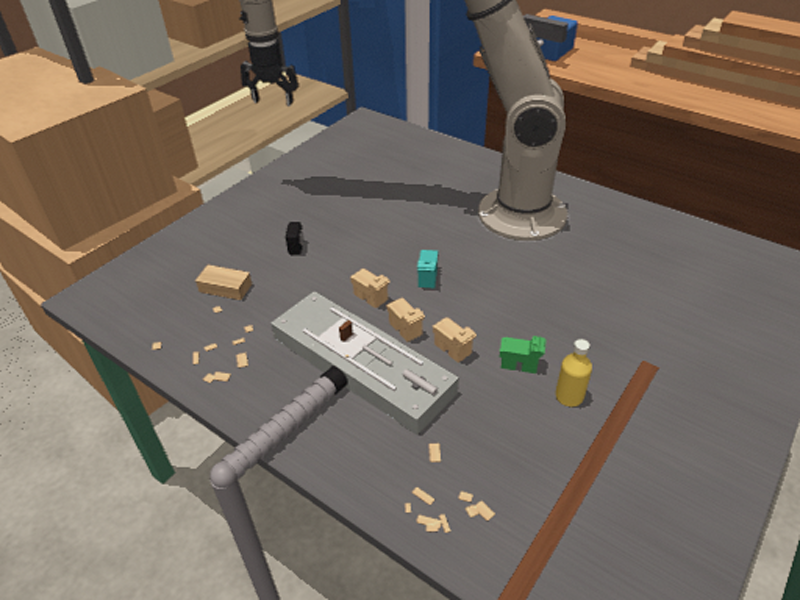

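View pics/b2.png

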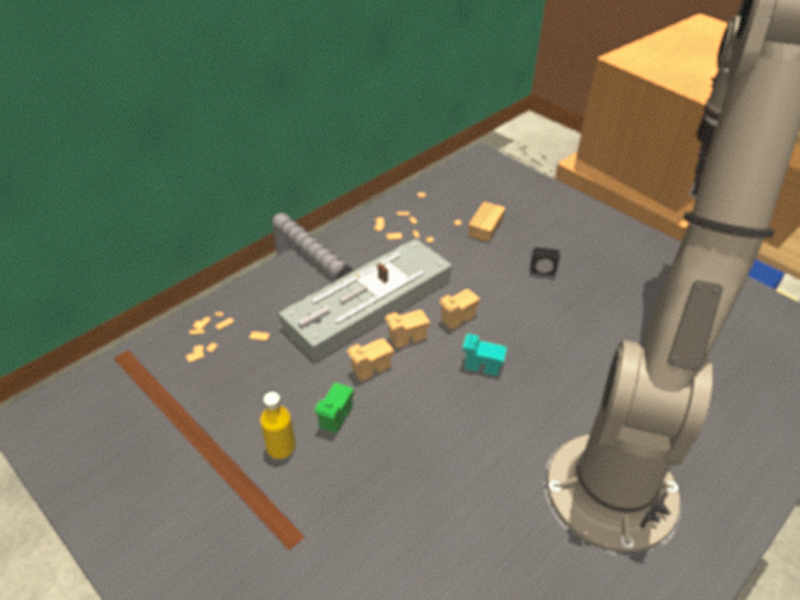

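Both views show the inlet with its front towards the robot. The three horses stand roughly in a row before it, at scene (370,288), (406,320), (454,338), and the look-alikes are the turquoise one at (428,268) and the green one at (522,354). Next I enlarge both views.

```bash
python3 - <<'E'
from h import *
a=cv2.imread("pics/a.png");b=cv2.imread("pics/b.png")
cv2.imwrite("pics/a3.png",cv2.resize(a[150:282,165:341],None,fx=4.5,fy=4.5,interpolation=cv2.INTER_CUBIC))
cv2.imwrite("pics/b3.png",cv2.resize(b[145:265,170:330],None,fx=5,fy=5,interpolation=cv2.INTER_CUBIC))
E
```

```text
(no output)
```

View pics/a3.png

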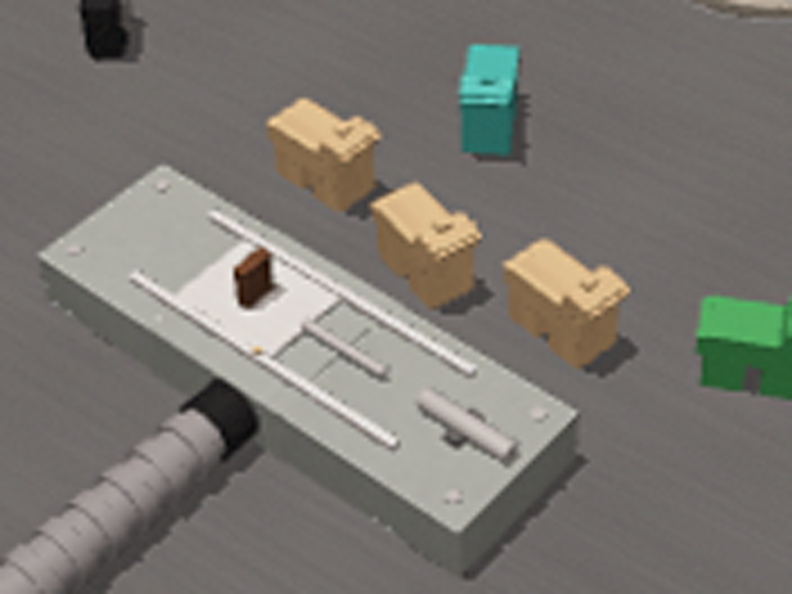

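View pics/b3.png

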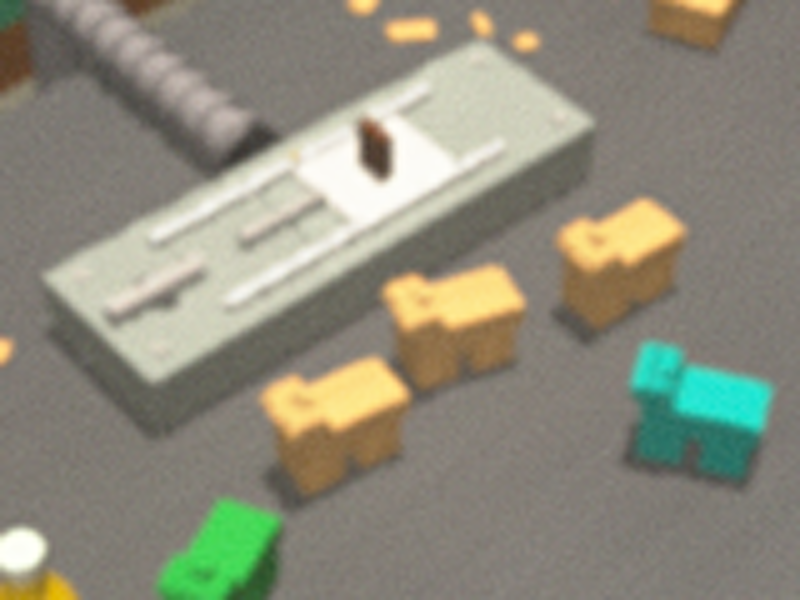

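```bash
cat > fit.py <<'E'
from h import *
from scipy.optimize import least_squares
S=lambda p:((np.array(p)+.5)/4.5-.5+[165,150])
D=lambda p:((np.array(p)+.5)/5-.5+[170,145])
cs,cd=cam("scene"),cam("side")
def fit(mod,ps,pd,x0):
    # ps: list (model pt mm, px)
    def tr(q,m):
        c,s=np.cos(q[2]),np.sin(q[2]); m=np.atleast_2d(m)/1000.
        return np.c_[q[0]+c*m[:,0]-s*m[:,1], q[1]+s*m[:,0]+c*m[:,1], m[:,2]]
    def res(q):
        o=[]
        for L,c,f in((ps,cs,S),(pd,cd,D)):
            if L: o.append((w2px("",tr(q,np.array([m for m,_ in L],float)),c)-f([p for _,p in L])).ravel())
        return np.concatenate(o)
    s=least_squares(res,x0,loss="soft_l1"); return s.x,np.abs(res(s.x)).max(),res(s.x).std()
E
python3 - <<'E'
from fit import *
I,e,sd=fit(0,[((0,-200,50),(165,166)),((0,200,50),(578,412)),((130,200,50),(462,535)),((130,-200,50),(40,258)),((103.5,0,62),(258,350))],
 [((0,-200,50),(595,124)),((0,200,50),(155,380)),((130,200,50),(45,278)),((130,-200,50),(485,40))],[.6,0,0])
print("inlet",I.round(4),e,sd)
kp={'A':([(268,124),(303,98),(346,209),(377,187),(276,178)],[(686,235),(645,200),(600,330),(675,287)]),
'B':([(373,207),(414,183),(433,306),(473,286),(380,262)],[(525,300),(500,265),(418,390),(517,357)]),
'C':([(504,266),(545,239),(582,367),(617,342),(512,315)],[(409,400),(378,357),(303,495),(400,455)])}
ms=[(20,-42,52),(-20,-42,52),(20,42,0),(-20,42,0),(20,-42,0)]; md=[(-20,-42,52),(20,-42,52),(-20,42,0),(-20,-42,0)]
c,s=np.cos(I[2]),np.sin(I[2]); Rt=np.array([[c,s],[-s,c]])
for k,(p,q) in kp.items():
    X,e,sd=fit(0,list(zip(ms,p)),list(zip(md,q)),[.6,0,0])
    print(k,X.round(4),e.round(2),sd.round(2),"inlet frame",(Rt@(X[:2]-I[:2])).round(4),"dyaw",round(X[2]-I[2],3))
f=lambda P:(Rt@(P[:2]-I[:2])).round(3)
print("handle",f(px2w("scene",[S((253,258))],.092,cs)[0]))  # approx
print("turq",[f(p) for p in px2w("scene",[S((462,148)),S((505,153))],0,cs)], "green",[f(p) for p in px2w("scene",[S((702,385)),S((750,395))],0,cs)])
print("side: green",[f(p) for p in px2w("side",[np.array([318,423])/1.5625,np.array([335,430])/1.5625],0,cd)],"turq",[f(p) for p in px2w("side",[np.array([497,374])/1.5625,np.array([468,365])/1.5625],0,cd)],"glue",f(px2w("scene",[np.array([571,398])/1.5625],0,cs)[0]))
E
```

```text
inlet [ 0.5982 -0.0108 -0.0668] 1.233424596165321 0.6076019019855947
A [ 0.4872 -0.129  -0.0712] 1.67 0.9 inlet frame [-0.1029 -0.1254] dyaw -0.004
B [ 0.5259 -0.0045 -0.3231] 2.49 1.13 inlet frame [-0.0726  0.0014] dyaw -0.256
C [ 0.5158  0.1142 -0.2207] 1.93 1.0 inlet frame [-0.0906  0.1192] dyaw -0.154
handle [ 0.062 -0.041]
turq [array([-0.201, -0.064]), array([-0.218, -0.033])] green [array([-0.109,  0.23 ]), array([-0.123,  0.261])]
side: green [array([-0.132,  0.286]), array([-0.167,  0.271])] turq [array([-0.274, -0.073]), array([-0.217, -0.044])] glue [-0.129  0.38 ]
```

The inlet stands at about (0.598, -0.011) with yaw -3.8°. The horses are 53–83 mm short of flush and turned by up to 0.26 rad. I turn the tool into line with the inlet and go above horse A.

>>> step_arm([
  {"rz": 8.5,"gripper": 0.0},
  {"rz": 8.5},
  {"rz": 8.4},
  {"dx": 15.3,"dy": -51.3},
  {"dx": 15.3,"dy": -51.3},
  {"dx": 15.3,"dy": -51.3},
  {"dx": 15.3,"dy": -51.3},
  {"dx": 15.3,"dy": -51.3},
  {"dx": 15.3,"dy": -51.3},
  {"dx": 15.3,"dy": -51.3},
  {"dx": 15.3,"dy": -51.3},
  {"dx": 15.3,"dy": -51.3},
  {"dx": 15.3,"dy": -51.3},
  {},
  {},
], grip_force=40)

```text
invalid input at $.moves[0]: expected keys rx, ry, rz, dx, dy, dz, gripper
```

```bash
cat > st.py <<'E'
from h import *
I=np.array([.5982,-.0108]); y=-.0668
def st():
    o=r.get_obs(); c,s=np.cos(y),np.sin(y); Rt=np.array([[c,s],[-s,c]])
    T,_=cv2.Rodrigues(o["orientation"])
    print("t",round(o["clock"],2),"inletxy",(Rt@(o["tcp_pos"][:2]-I)*1000).round(1),"z",round(o["tcp_pos"][2]*1000,1),"yawerr deg",np.degrees(np.arctan2(T[1,0],T[0,0])-y).round(2),"down",T[:,2].round(3),"F",(Rt@o["contact_force"][:2]).round(1),o["contact_force"][2].round(1),"w",round(o["grip_width"]*1000,1),"gf",o["gripper_force"])
st()
E
python3 st.py; python3 -c "
from h import *
a=snap('wrist','pics/w1.png')"
```

```text
t 0.1 inletxy [-308.1 -638.4] z 252.4 yawerr deg 25.42 down [-0.001  0.001 -1.   ] F [ 0.5 -0.1] 0.1 w 85.4 gf 0.0
```

View pics/w1.png

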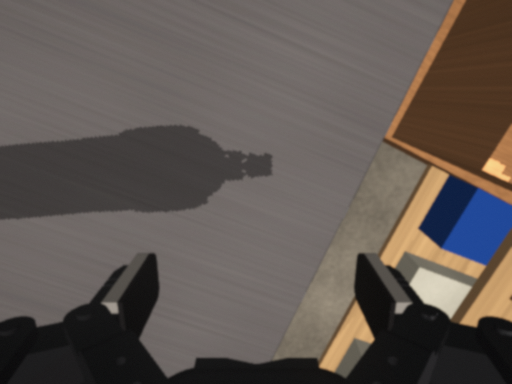

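The picture shows only the table edge and the open fingers, because the call was refused: every row needs all seven keys.

>>> step_arm([
  {"rx": 0,"ry": 0,"rz": 8.5,"dx": 0,"dy": 0,"dz": 0,"gripper": 0},
  {"rx": 0,"ry": 0,"rz": 8.5,"dx": 0,"dy": 0,"dz": 0,"gripper": 0},
  {"rx": 0,"ry": 0,"rz": 8.4,"dx": 0,"dy": 0,"dz": 0,"gripper": 0},
  {"rx": 0,"ry": 0,"rz": 0,"dx": 15.3,"dy": -51.3,"dz": 0,"gripper": 0},
  {"rx": 0,"ry": 0,"rz": 0,"dx": 15.3,"dy": -51.3,"dz": 0,"gripper": 0},
  {"rx": 0,"ry": 0,"rz": 0,"dx": 15.3,"dy": -51.3,"dz": 0,"gripper": 0},
  {"rx": 0,"ry": 0,"rz": 0,"dx": 15.3,"dy": -51.3,"dz": 0,"gripper": 0},
  {"rx": 0,"ry": 0,"rz": 0,"dx": 15.3,"dy": -51.3,"dz": 0,"gripper": 0},
  {"rx": 0,"ry": 0,"rz": 0,"dx": 15.3,"dy": -51.3,"dz": 0,"gripper": 0},
  {"rx": 0,"ry": 0,"rz": 0,"dx": 15.3,"dy": -51.3,"dz": 0,"gripper": 0},
  {"rx": 0,"ry": 0,"rz": 0,"dx": 15.3,"dy": -51.3,"dz": 0,"gripper": 0},
  {"rx": 0,"ry": 0,"rz": 0,"dx": 15.3,"dy": -51.3,"dz": 0,"gripper": 0},
  {"rx": 0,"ry": 0,"rz": 0,"dx": 15.3,"dy": -51.3,"dz": 0,"gripper": 0},
  {"rx": 0,"ry": 0,"rz": 0,"dx": 0,"dy": 0,"dz": 0,"gripper": 0},
  {"rx": 0,"ry": 0,"rz": 0,"dx": 0,"dy": 0,"dz": 0,"gripper": 0},
], grip_force=40)

```text
clock: 2.02
tcp_pos: [0.4348, -0.1265, 0.2531]
orientation: [3.139, -0.104, -0.001]
contact_force: [0.3, -0.4, -0.4]
grip_width: 0.0428
gripper_force: 0.0
```

```bash
python3 st.py; python3 -c "
from h import *
a=snap('wrist','pics/w2.png')"
```

```text
t 2.02 inletxy [-155.4 -126.3] z 253.1 yawerr deg 0.01 down [-0.001 -0.    -1.   ] F [ 0.3 -0.4] -0.4 w 42.8 gf 0.0
```

View pics/w2.png

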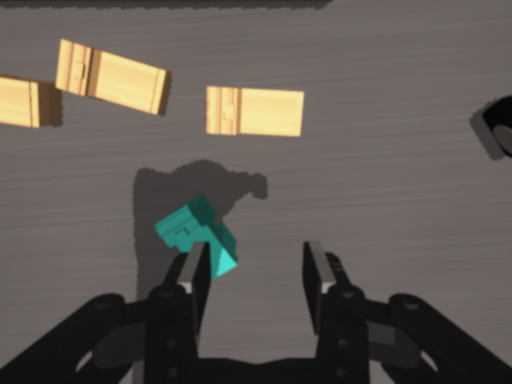

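Horse A's top spans (206–304, 86–136), horse B (58–168, 40–115), and the turquoise look-alike (156–237, 195–275). The inlet's edge runs at v≈7. I check the clearances.

```bash
python3 - <<'E'
from h import *
I=np.array([.5982,-.0108]);y=-.0668;c,s=np.cos(y),np.sin(y); Rt=np.array([[c,s],[-s,c]])
f=lambda uv,z:[list((Rt@(p[:2]-I)*1000).round(0)) for p in px2w("wrist",uv,z)]
print("A hind top",f([(302,136),(304,91)],.052),"head",f([(206,134),(207,86)],.071))
print("B hind",f([(155,115),(168,71)],.052),"head",f([(58,92),(63,40)],.071))
print("turq",f([(156,227),(201,195)],.071),f([(219,276),(237,265),(237,250)],.052))
print("inlet edge",f([(320,8),(20,8)],.05))
E
```

```text
A hind top [[np.float64(-124.0), np.float64(-170.0)], [np.float64(-83.0), np.float64(-170.0)]] head [[np.float64(-120.0), np.float64(-82.0)], [np.float64(-79.0), np.float64(-84.0)]]
B hind [[np.float64(-104.0), np.float64(-32.0)], [np.float64(-66.0), np.float64(-47.0)]] head [[np.float64(-83.0), np.float64(44.0)], [np.float64(-42.0), np.float64(33.0)]]
turq [[np.float64(-209.0), np.float64(-29.0)], [np.float64(-177.0), np.float64(-74.0)]] [[np.float64(-275.0), np.float64(-86.0)], [np.float64(-261.0), np.float64(-105.0)], [np.float64(-244.0), np.float64(-106.0)]]
inlet edge [[np.float64(-15.0), np.float64(-181.0)], [np.float64(-14.0), np.float64(77.0)]]
```

>>> step_arm([
  {"rx": 0,"ry": 0,"rz": 0,"dx": 0,"dy": 0,"dz": 45,"gripper": 0},
  {"rx": 0,"ry": 0,"rz": 0,"dx": 0,"dy": 0,"dz": 45,"gripper": 0},
  {"rx": 0,"ry": 0,"rz": 0,"dx": 0,"dy": 0,"dz": 45,"gripper": 0},
  {"rx": 0,"ry": 0,"rz": 0,"dx": 0,"dy": 0,"dz": 42,"gripper": 0},
  {"rx": 0,"ry": 0,"rz": 0,"dx": 0,"dy": 0,"dz": 25,"gripper": 0},
  {"rx": 0,"ry": 0,"rz": 0,"dx": 0,"dy": 0,"dz": 15,"gripper": 0},
  {"rx": 0,"ry": 0,"rz": 0,"dx": 0,"dy": 0,"dz": 0,"gripper": 0},
  {"rx": 0,"ry": 0,"rz": 0,"dx": 7,"dy": 0,"dz": 0,"gripper": 0},
  {"rx": 0,"ry": 0,"rz": 0,"dx": 7,"dy": 0,"dz": 0,"gripper": 0},
  {"rx": 0,"ry": 0,"rz": 0,"dx": 7,"dy": 0,"dz": 0,"gripper": 0},
  {"rx": 0,"ry": 0,"rz": 0,"dx": 7,"dy": 0,"dz": 0,"gripper": 0},
  {"rx": 0,"ry": 0,"rz": 0,"dx": 7,"dy": 0,"dz": 0,"gripper": 0},
  {"rx": 0,"ry": 0,"rz": 0,"dx": 7,"dy": 0,"dz": 0,"gripper": 0},
  {"rx": 0,"ry": 0,"rz": 0,"dx": 7,"dy": 0,"dz": 0,"gripper": 0},
  {"rx": 0,"ry": 0,"rz": 0,"dx": 7,"dy": 0,"dz": 0,"gripper": 0},
  {"rx": 0,"ry": 0,"rz": 0,"dx": 7,"dy": 0,"dz": 0,"gripper": 0},
  {"rx": 0,"ry": 0,"rz": 0,"dx": 7,"dy": 0,"dz": 0,"gripper": 0},
  {"rx": 0,"ry": 0,"rz": 0,"dx": 7,"dy": 0,"dz": 0,"gripper": 0},
  {"rx": 0,"ry": 0,"rz": 0,"dx": 7,"dy": 0,"dz": 0,"gripper": 0},
  {"rx": 0,"ry": 0,"rz": 0,"dx": 0,"dy": 0,"dz": 0,"gripper": 0},
])

```text
clock: 4.58
tcp_pos: [0.5198, -0.1315, 0.0364]
orientation: [-3.14, 0.104, -0.002]
contact_force: [0.5, 0.2, 0.5]
grip_width: 0.0428
gripper_force: 0.0
```

```bash
python3 st.py
```

```text
t 4.58 inletxy [ -70.1 -125.7] z 36.4 yawerr deg 0.02 down [ 0.001  0.    -1.   ] F [0.5 0.3] 0.5 w 42.8 gf 0.0
```

>>> step_arm([
  {"rx": 0,"ry": 0,"rz": 0,"dx": 4,"dy": 0,"dz": 0,"gripper": 0},
  {"rx": 0,"ry": 0,"rz": 0,"dx": 4,"dy": 0,"dz": 0,"gripper": 0},
  {"rx": 0,"ry": 0,"rz": 0,"dx": 3,"dy": 0,"dz": 0,"gripper": 0},
  {"rx": 0,"ry": 0,"rz": 0,"dx": 3,"dy": 0,"dz": 0,"gripper": 0},
  {"rx": 0,"ry": 0,"rz": 0,"dx": 3,"dy": 0,"dz": 0,"gripper": 0},
  {"rx": 0,"ry": 0,"rz": 0,"dx": 0,"dy": 0,"dz": 0,"gripper": 0},
])

```text
clock: 5.32
tcp_pos: [0.5363, -0.1327, 0.0363]
orientation: [3.14, -0.104, 0.001]
contact_force: [-0.6, 0.4, 0.0]
grip_width: 0.0427
gripper_force: 0.0
```

```bash
python3 -c "
from h import *
b=snap('side','pics/s1.png');cv2.imwrite('pics/s1c.png',cv2.resize(b[145:265,170:330],None,fx=5,fy=5,interpolation=cv2.INTER_CUBIC))"; python3 st.py
```

```text
t 5.38 inletxy [ -53.8 -125.7] z 36.3 yawerr deg 0.02 down [ 0. -0. -1.] F [ 0.4 -0. ] -0.5 w 42.6 gf 0.0
```

View pics/s1c.png

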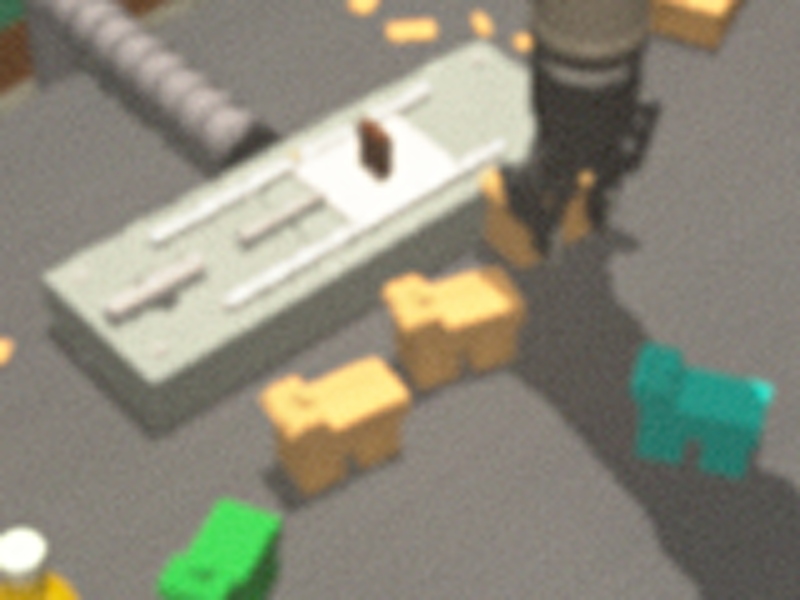

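Horse A at (535,215) is upright and almost at the front face, with both fingers behind its flank. I push on gently until there is contact force.

>>> step_arm([
  {"rx": 0,"ry": 0,"rz": 0,"dx": 2,"dy": 0,"dz": 0,"gripper": 0},
  {"rx": 0,"ry": 0,"rz": 0,"dx": 2,"dy": 0,"dz": 0,"gripper": 0},
  {"rx": 0,"ry": 0,"rz": 0,"dx": 1,"dy": 0,"dz": 0,"gripper": 0},
  {"rx": 0,"ry": 0,"rz": 0,"dx": 0,"dy": 0,"dz": 0,"gripper": 0},
])

```text
clock: 5.88
tcp_pos: [0.5384, -0.1331, 0.0356]
orientation: [3.14, -0.104, -0.008]
contact_force: [-6.8, 0.3, 2.1]
grip_width: 0.0426
gripper_force: 0.0
```

```bash
python3 st.py
```

```text
t 5.88 inletxy [ -51.5 -126. ] z 35.6 yawerr deg 0.02 down [-0.005  0.    -1.   ] F [-6.8 -0.1] 2.1 w 42.6 gf 0.0
```

Contact at 6.8 N, at the predicted depth, so A is flush. I back off and go over to B.

>>> step_arm([
  {"rx": 0,"ry": 0,"rz": 0,"dx": -15,"dy": 0,"dz": 0,"gripper": 0},
  {"rx": 0,"ry": 0,"rz": 0,"dx": -35,"dy": 0,"dz": -25,"gripper": 0},
  {"rx": 0,"ry": 0,"rz": 0,"dx": -41,"dy": 0,"dz": 0,"gripper": 0},
  {"rx": 0,"ry": 0,"rz": 0,"dx": 0,"dy": -42,"dz": 0,"gripper": 0},
  {"rx": 0,"ry": 0,"rz": 0,"dx": 0,"dy": -42,"dz": 0,"gripper": 0},
  {"rx": 0,"ry": 0,"rz": 0,"dx": 0,"dy": -42,"dz": 0,"gripper": 0},
  {"rx": 0,"ry": 0,"rz": 0,"dx": 0,"dy": 0,"dz": 25,"gripper": 0},
  {"rx": 0,"ry": 0,"rz": 0,"dx": 7,"dy": 0,"dz": 0,"gripper": 0},
  {"rx": 0,"ry": 0,"rz": 0,"dx": 7,"dy": 0,"dz": 0,"gripper": 0},
  {"rx": 0,"ry": 0,"rz": 0,"dx": 7,"dy": 0,"dz": 0,"gripper": 0},
  {"rx": 0,"ry": 0,"rz": 0,"dx": 7,"dy": 0,"dz": 0,"gripper": 0},
  {"rx": 0,"ry": 0,"rz": 0,"dx": 7,"dy": 0,"dz": 0,"gripper": 0},
  {"rx": 0,"ry": 0,"rz": 0,"dx": 7,"dy": 0,"dz": 0,"gripper": 0},
  {"rx": 0,"ry": 0,"rz": 0,"dx": 7,"dy": 0,"dz": 0,"gripper": 0},
  {"rx": 0,"ry": 0,"rz": 0,"dx": 7,"dy": 0,"dz": 0,"gripper": 0},
  {"rx": 0,"ry": 0,"rz": 0,"dx": 7,"dy": 0,"dz": 0,"gripper": 0},
  {"rx": 0,"ry": 0,"rz": 0,"dx": 7,"dy": 0,"dz": 0,"gripper": 0},
  {"rx": 0,"ry": 0,"rz": 0,"dx": 0,"dy": 0,"dz": 0,"gripper": 0},
])

```text
clock: 8.12
tcp_pos: [0.5291, -0.0059, 0.0363]
orientation: [-3.14, 0.105, -0.001]
contact_force: [-0.3, -0.2, 0.0]
grip_width: 0.043
gripper_force: 0.0
```

```bash
python3 st.py
```

```text
t 8.12 inletxy [-69.3   0.3] z 36.3 yawerr deg 0.01 down [ 0.001  0.    -1.   ] F [-0.2 -0.3] 0.0 w 43.0 gf 0.0
```

>>> step_arm([
  {"rx": 0,"ry": 0,"rz": 0,"dx": 4,"dy": 0,"dz": 0,"gripper": 0},
  {"rx": 0,"ry": 0,"rz": 0,"dx": 4,"dy": 0,"dz": 0,"gripper": 0},
  {"rx": 0,"ry": 0,"rz": 0,"dx": 4,"dy": 0,"dz": 0,"gripper": 0},
  {"rx": 0,"ry": 0,"rz": 0,"dx": 3,"dy": 0,"dz": 0,"gripper": 0},
  {"rx": 0,"ry": 0,"rz": 0,"dx": 2,"dy": 0,"dz": 0,"gripper": 0},
  {"rx": 0,"ry": 0,"rz": 0,"dx": 2,"dy": 0,"dz": 0,"gripper": 0},
  {"rx": 0,"ry": 0,"rz": 0,"dx": 1.5,"dy": 0,"dz": 0,"gripper": 0},
  {"rx": 0,"ry": 0,"rz": 0,"dx": 0,"dy": 0,"dz": 0,"gripper": 0},
])

```text
clock: 9.12
tcp_pos: [0.5468, -0.0076, 0.0357]
orientation: [3.139, -0.104, -0.006]
contact_force: [-5.4, -0.3, 2.3]
grip_width: 0.0427
gripper_force: 0.0
```

```bash
python3 st.py
```

```text
t 9.12 inletxy [-51.5  -0.2] z 35.7 yawerr deg 0.03 down [-0.004 -0.001 -1.   ] F [-5.4 -0.7] 2.3 w 42.7 gf 0.0
```

B is seated too, at the same depth. Now C.

>>> step_arm([
  {"rx": 0,"ry": 0,"rz": 0,"dx": -15,"dy": 0,"dz": 0,"gripper": 0},
  {"rx": 0,"ry": 0,"rz": 0,"dx": -35,"dy": 0,"dz": -25,"gripper": 0},
  {"rx": 0,"ry": 0,"rz": 0,"dx": -43,"dy": 0,"dz": 0,"gripper": 0},
  {"rx": 0,"ry": 0,"rz": 0,"dx": 0,"dy": -40,"dz": 0,"gripper": 0},
  {"rx": 0,"ry": 0,"rz": 0,"dx": 0,"dy": -40,"dz": 0,"gripper": 0},
  {"rx": 0,"ry": 0,"rz": 0,"dx": 0,"dy": -39,"dz": 0,"gripper": 0},
  {"rx": 0,"ry": 0,"rz": 0,"dx": 0,"dy": 0,"dz": 25,"gripper": 0},
  {"rx": 0,"ry": 0,"rz": 0,"dx": 7,"dy": 0,"dz": 0,"gripper": 0},
  {"rx": 0,"ry": 0,"rz": 0,"dx": 7,"dy": 0,"dz": 0,"gripper": 0},
  {"rx": 0,"ry": 0,"rz": 0,"dx": 7,"dy": 0,"dz": 0,"gripper": 0},
  {"rx": 0,"ry": 0,"rz": 0,"dx": 7,"dy": 0,"dz": 0,"gripper": 0},
  {"rx": 0,"ry": 0,"rz": 0,"dx": 7,"dy": 0,"dz": 0,"gripper": 0},
  {"rx": 0,"ry": 0,"rz": 0,"dx": 7,"dy": 0,"dz": 0,"gripper": 0},
  {"rx": 0,"ry": 0,"rz": 0,"dx": 7,"dy": 0,"dz": 0,"gripper": 0},
  {"rx": 0,"ry": 0,"rz": 0,"dx": 7,"dy": 0,"dz": 0,"gripper": 0},
  {"rx": 0,"ry": 0,"rz": 0,"dx": 7,"dy": 0,"dz": 0,"gripper": 0},
  {"rx": 0,"ry": 0,"rz": 0,"dx": 7,"dy": 0,"dz": 0,"gripper": 0},
  {"rx": 0,"ry": 0,"rz": 0,"dx": 0,"dy": 0,"dz": 0,"gripper": 0},
])

```text
clock: 11.38
tcp_pos: [0.5346, 0.113, 0.0364]
orientation: [-3.14, 0.105, -0.001]
contact_force: [-0.3, 1.3, 0.5]
grip_width: 0.0425
gripper_force: 0.0
```

>>> step_arm([
  {"rx": 0,"ry": 0,"rz": 0,"dx": 4,"dy": 0,"dz": 0,"gripper": 0},
  {"rx": 0,"ry": 0,"rz": 0,"dx": 4,"dy": 0,"dz": 0,"gripper": 0},
  {"rx": 0,"ry": 0,"rz": 0,"dx": 4,"dy": 0,"dz": 0,"gripper": 0},
  {"rx": 0,"ry": 0,"rz": 0,"dx": 3,"dy": 0,"dz": 0,"gripper": 0},
  {"rx": 0,"ry": 0,"rz": 0,"dx": 2,"dy": 0,"dz": 0,"gripper": 0},
  {"rx": 0,"ry": 0,"rz": 0,"dx": 2,"dy": 0,"dz": 0,"gripper": 0},
  {"rx": 0,"ry": 0,"rz": 0,"dx": 1.5,"dy": 0,"dz": 0,"gripper": 0},
  {"rx": 0,"ry": 0,"rz": 0,"dx": 0,"dy": 0,"dz": 0,"gripper": 0},
])

```text
clock: 12.38
tcp_pos: [0.5544, 0.1116, 0.0363]
orientation: [-3.14, 0.105, -0.0]
contact_force: [0.2, -0.4, -0.4]
grip_width: 0.0427
gripper_force: 0.0
```

```bash
python3 st.py
```

```text
t 12.38 inletxy [-51.9 119.2] z 36.3 yawerr deg 0.01 down [ 0.  0. -1.] F [ 0.2 -0.4] -0.4 w 42.7 gf 0.0
```

>>> step_arm([
  {"rx": 0,"ry": 0,"rz": 0,"dx": 1,"dy": 0,"dz": 0,"gripper": 0},
  {"rx": 0,"ry": 0,"rz": 0,"dx": 1,"dy": 0,"dz": 0,"gripper": 0},
  {"rx": 0,"ry": 0,"rz": 0,"dx": 1,"dy": 0,"dz": 0,"gripper": 0},
  {"rx": 0,"ry": 0,"rz": 0,"dx": 0,"dy": 0,"dz": 0,"gripper": 0},
])

```text
clock: 12.88
tcp_pos: [0.5548, 0.1113, 0.0356]
orientation: [3.139, -0.103, -0.007]
contact_force: [-6.1, -0.0, 2.0]
grip_width: 0.043
gripper_force: 0.0
```

```bash
python3 st.py
```

```text
t 12.88 inletxy [-51.4 118.9] z 35.6 yawerr deg 0.07 down [-0.004 -0.001 -1.   ] F [-6.1 -0.4] 2.0 w 43.0 gf 0.0
```

All three are seated. I retreat, rise and go above the handle.

>>> step_arm([
  {"rx": 0,"ry": 0,"rz": 0,"dx": -20,"dy": 0,"dz": 0,"gripper": 0},
  {"rx": 0,"ry": 0,"rz": 0,"dx": -30,"dy": 0,"dz": 0,"gripper": 0},
  {"rx": 0,"ry": 0,"rz": 0,"dx": 0,"dy": 0,"dz": -60,"gripper": 0},
  {"rx": 0,"ry": 0,"rz": 0,"dx": 0,"dy": 0,"dz": -60,"gripper": 0},
  {"rx": 0,"ry": 0,"rz": 0,"dx": 0,"dy": 0,"dz": -40,"gripper": 0},
  {"rx": 0,"ry": 0,"rz": 0,"dx": 40,"dy": 40,"dz": 0,"gripper": 0},
  {"rx": 0,"ry": 0,"rz": 0,"dx": 40,"dy": 40,"dz": 0,"gripper": 0},
  {"rx": 0,"ry": 0,"rz": 0,"dx": 40,"dy": 40,"dz": 0,"gripper": 0},
  {"rx": 0,"ry": 0,"rz": 0,"dx": 40,"dy": 39,"dz": 0,"gripper": 0},
  {"rx": 0,"ry": 0,"rz": 0,"dx": 0,"dy": 0,"dz": 0,"gripper": 0},
  {"rx": 0,"ry": 0,"rz": 0,"dx": 0,"dy": 0,"dz": 0,"gripper": 0},
])

```text
clock: 14.25
tcp_pos: [0.6563, -0.0541, 0.196]
orientation: [-3.139, 0.105, 0.0]
contact_force: [-0.0, 1.3, -0.6]
grip_width: 0.0429
gripper_force: 0.0
```

```bash
python3 st.py; python3 -c "
from h import *
a=snap('wrist','pics/w3.png'); b=snap('side','pics/s2.png')
s=cv2.resize(b[145:265,170:330],(400,300),interpolation=cv2.INTER_CUBIC)
cv2.imwrite('pics/m.png',np.hstack([cv2.resize(a,(400,300)),s]))"
```

```text
t 14.25 inletxy [ 60.8 -39.3] z 196.0 yawerr deg 0.01 down [-0.     0.001 -1.   ] F [-0.1  1.3] -0.6 w 42.9 gf 0.0
```

View pics/m.png

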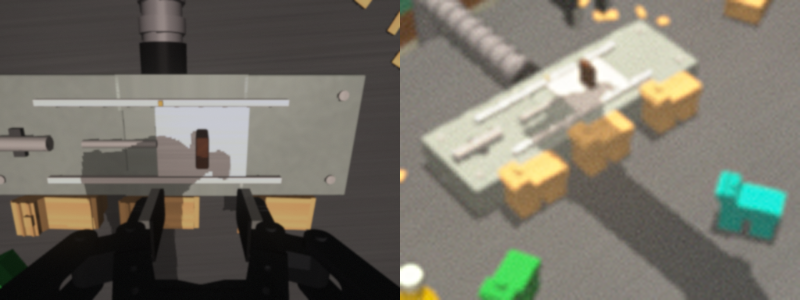

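The horses are flush in a row along the front, and the handle (200,148 in the wrist view) lies centred between the fingers. I descend over it.

>>> step_arm([
  {"rx": 0,"ry": 0,"rz": 0,"dx": 1.7,"dy": 0.7,"dz": 40,"gripper": 0},
  {"rx": 0,"ry": 0,"rz": 0,"dx": 0,"dy": 0,"dz": 40,"gripper": 0},
  {"rx": 0,"ry": 0,"rz": 0,"dx": 0,"dy": 0,"dz": 18,"gripper": 0},
  {"rx": 0,"ry": 0,"rz": 0,"dx": 0,"dy": 0,"dz": 12,"gripper": 0},
  {"rx": 0,"ry": 0,"rz": 0,"dx": 0,"dy": 0,"dz": 0,"gripper": -0.3},
  {"rx": 0,"ry": 0,"rz": 0,"dx": 0,"dy": 0,"dz": 0,"gripper": -1},
  {"rx": 0,"ry": 0,"rz": 0,"dx": 0,"dy": 0,"dz": 0,"gripper": -1},
  {"rx": 0,"ry": 0,"rz": 0,"dx": 0,"dy": 0,"dz": 0,"gripper": -1},
  {"rx": 0,"ry": 0,"rz": 0,"dx": 0,"dy": 0,"dz": 0,"gripper": -1},
], grip_force=50)

```text
clock: 15.48
tcp_pos: [0.6589, -0.056, 0.0878]
orientation: [3.139, -0.105, 0.004]
contact_force: [-0.8, -2.5, 6.6]
grip_width: 0.0109
gripper_force: 50.9
```

```bash
python3 st.py; python3 -c "
from h import *
print(r.tcp_to_tips)"
```

```text
t 15.47 inletxy [ 63.6 -41. ] z 87.8 yawerr deg -0.02 down [ 0.002 -0.001 -1.   ] F [-0.7 -2.6] 6.6 w 10.9 gf 50.93373119831085
0.022
```

>>> step_arm([
  {"rx": 0,"ry": 0,"rz": 0,"dx": 0,"dy": 0,"dz": -2,"gripper": -1},
  {"rx": 0,"ry": 0,"rz": 0,"dx": 0,"dy": -4,"dz": 0,"gripper": -1},
  {"rx": 0,"ry": 0,"rz": 0,"dx": 0,"dy": -4,"dz": 0,"gripper": -1},
  {"rx": 0,"ry": 0,"rz": 0,"dx": 0,"dy": -4,"dz": 0,"gripper": -1},
  {"rx": 0,"ry": 0,"rz": 0,"dx": 0,"dy": -4,"dz": 0,"gripper": -1},
  {"rx": 0,"ry": 0,"rz": 0,"dx": 0,"dy": -4,"dz": 0,"gripper": -1},
  {"rx": 0,"ry": 0,"rz": 0,"dx": 0,"dy": -4,"dz": 0,"gripper": -1},
  {"rx": 0,"ry": 0,"rz": 0,"dx": 0,"dy": -4,"dz": 0,"gripper": -1},
  {"rx": 0,"ry": 0,"rz": 0,"dx": 0,"dy": -4,"dz": 0,"gripper": -1},
  {"rx": 0,"ry": 0,"rz": 0,"dx": 0,"dy": -4,"dz": 0,"gripper": -1},
  {"rx": 0,"ry": 0,"rz": 0,"dx": 0,"dy": -4,"dz": 0,"gripper": -1},
  {"rx": 0,"ry": 0,"rz": 0,"dx": 0,"dy": 0,"dz": 0,"gripper": -1},
  {"rx": 0,"ry": 0,"rz": 0,"dx": 0,"dy": 0,"dz": 0,"gripper": -1},
])

```text
clock: 17.1
tcp_pos: [0.6614, -0.0185, 0.0879]
orientation: [3.137, -0.107, 0.002]
contact_force: [4.1, -7.4, -5.5]
grip_width: 0.0111
gripper_force: 50.2
```

```bash
python3 st.py; python3 -c "
from h import *
a=snap('scene','pics/f1.png'); b=snap('side','pics/f2.png')
g=lambda i,y,x:cv2.resize(i[y:y+120,x:x+150],(400,320),interpolation=cv2.INTER_CUBIC)
cv2.imwrite('pics/m2.png',np.hstack([g(a,155,170),g(b,145,175)]))"
```

```text
t 17.1 inletxy [63.6 -3.5] z 87.9 yawerr deg -0.1 down [ 0.001 -0.003 -1.   ] F [ 4.6 -7.1] -5.5 w 11.1 gf 50.15597999095917
```

View pics/m2.png

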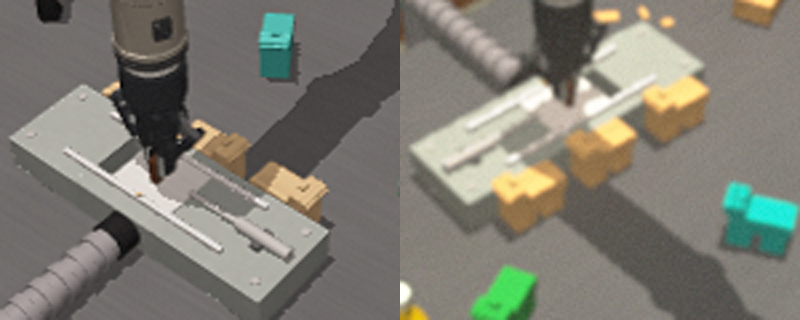

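The handle is beside the brass stud, the mouth is half uncovered and the horses are still flush. The travel is about 37.5 mm, so I add 2.5 mm and hold.

>>> step_arm([
  {"rx": 0,"ry": 0,"rz": 0,"dx": 0,"dy": -2.5,"dz": 0,"gripper": -1},
  {"rx": 0,"ry": 0,"rz": 0,"dx": 0,"dy": 0,"dz": 0,"gripper": -1},
  {"rx": 0,"ry": 0,"rz": 0,"dx": 0,"dy": 0,"dz": 0,"gripper": -1},
  {"rx": 0,"ry": 0,"rz": 0,"dx": 0,"dy": 0,"dz": 0,"gripper": -1},
  {"rx": 0,"ry": 0,"rz": 0,"dx": 0,"dy": 0,"dz": 0,"gripper": -1},
  {"rx": 0,"ry": 0,"rz": 0,"dx": 0,"dy": 0,"dz": 0,"gripper": -1},
  {"rx": 0,"ry": 0,"rz": 0,"dx": 0,"dy": 0,"dz": 0,"gripper": -1},
  {"rx": 0,"ry": 0,"rz": 0,"dx": 0,"dy": 0,"dz": 0,"gripper": -1},
  {"rx": 0,"ry": 0,"rz": 0,"dx": 0,"dy": 0,"dz": 0,"gripper": -1},
  {"rx": 0,"ry": 0,"rz": 0,"dx": 0,"dy": 0,"dz": 0,"gripper": -1},
  {"rx": 0,"ry": 0,"rz": 0,"dx": 0,"dy": 0,"dz": 0,"gripper": -1},
  {"rx": 0,"ry": 0,"rz": 0,"dx": 0,"dy": 0,"dz": 0,"gripper": -1},
  {"rx": 0,"ry": 0,"rz": 0,"dx": 0,"dy": 0,"dz": 0,"gripper": -1},
  {"rx": 0,"ry": 0,"rz": 0,"dx": 0,"dy": 0,"dz": 0,"gripper": -1},
])

```text
clock: 18.95
tcp_pos: [0.6616, -0.0162, 0.0879]
orientation: [3.137, -0.108, 0.002]
contact_force: [4.7, -7.8, -6.1]
grip_width: 0.0114
gripper_force: 50.2
```

```bash
python3 st.py; python3 -c "
from h import *
print(r.hand_in())"
```

```text
t 18.95 inletxy [63.6 -1.2] z 87.9 yawerr deg -0.11 down [ 0.001 -0.003 -1.   ] F [ 5.2 -7.5] -6.1 w 11.4 gf 50.166356563568115
the job is handed in; nothing more can be done
None
```

I handed the job in at 19 s: the three horses stand flush in a row against the inlet's front, and the gripper holds the shutter about half open (roughly 40 mm of travel). The glue, tape and offcut were not touched; the hand-in returned no verdict.

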